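# Brush out a reader well, then seat its lens barrel in the V and hold it pressed

## Robot

A 6-joint arm with a two-finger parallel gripper is mounted at the origin on the work surface. World frame = base frame: x ahead of the robot, y to its left, z up, the work surface at z = 0. Lengths are in m, angles in degrees, forces in N, time in s.
With the tool pointing down it reaches from about 0.25 to 0.725 m from the base axis. Payload 9.7 kg.
Tool frame: the origin (TCP) lies midway between the tips of the shut fingers; the grasp point (between the pads) lies 19 mm behind it; z points along the fingers, x is the direction in which the jaws open and shut, and the axes are right-handed (so a half turn about z gives the same grasp; the last joint's range is limited). The gripper opens to 85 mm and grips with 20 to 120 N. Pads are 22 mm wide; open, the fingers measure 114 mm over their backs; the gripper's body (76 mm by 85 mm) begins 54 mm behind the grasp point. The pads swing forward as they close: fully open they stand 13 mm farther back than shut.
Start: joints at [70.531, 4.979, 10.078, 95.1, 0, 90], TCP at [0.183, 0.519, 0.231] pointing down, gripper open.
Joint ranges: [-179.16, 179.16], [-48.56, 103.87], [-65.8, 70.77], [-126.05, 130.52], [-82.76, 87.17], [-180, 180]. Speed limits (degrees/s): [127.2, 127.2, 147.25, 180, 180, 180].

## Interface

Orientations are given as [roll, pitch, yaw] about the fixed x, y, z axes, in that order (R = Rz(yaw) Ry(pitch) Rx(roll)).
In Python, from workcell import bot, optics gives the robot as it stands.
- The arm moves only by the shell command python3 -m creep 'ROWS' [FORCE]. ROWS is JSON, a list of rows, each a list of 7 numbers: the shift along the tool's x, y, z in m, then the turn, a rotation vector about the tool's x, y, z in rad, then the opening, from 0 (shut) to 1 (fully open). A call has 1 to 8 rows; each row is the pose to reach, as a shift and turn from the pose commanded when the call began, along the tool's axes at that moment; what a row does not reach only later rows make up. A row lasts 1/10 s, in which the tool goes at most 50 mm and 8.59 degrees, less where a joint would pass 70% of its speed; a pose out of reach is approached as far as the arm can. A call with a gripper value outside its range is refused whole. The fingers move at their own pace and stop on an object; FORCE is the grip in N (left out, the last holds). Time passes only in rows, so rows that repeat a pose let the fingers close. It gives the time, the measured TCP pose, the force and the opening at its end, in the units of the state.
- bot.get_obs(): the state, without advancing time (a new reading comes with each control period).
- optics.camera(name): name is "scene" or "top" or "wrist"; returns the picture (420x560x3 uint8, red, green, blue); there is no depth.
- optics.camera_params(name): a dict with "camera_matrix" (3x3 intrinsics, pixels), "R" (3x3) and "t" (3): a world point X has camera coordinates R X + t; the wrist camera has in their place "mount" (4x4, takes a point from camera to tool coordinates, whose origin is the TCP and whose axes are the tool frame's). Camera axes: x right, y down, z forward; pixel columns grow to the right and rows downward; lengths in m; the calibration is good to about 2 mm. A picture is of the moment at which its call begins: read the wrist's pose just before it. camera_params takes no time and is no camera call.
- bot.job_done(): hands the job in, once; it reports no verdict.
The state is a dict: "time": time; "q": joint angles; "qd": joint speeds; "joint_efforts": joint torques, N m; "ee_pos": TCP position; "tcp_rot": TCP orientation; "wrist_force": force on the tool from outside, world axes, zero at the start; "torque": the same for the moment, N m; "opening": finger opening in m.
Only numpy, scipy, OpenCV 4.12 (cv2) and the standard library are available. Lean on these libraries where they do the work, as an engineer would, in place of code of your own. Each camera call takes 0.05 s, during which the arm holds its last target.

## Task

Take the long brush from its pot, brush out the reader's round light well (down to the bottom, up by at least half the well's depth, and down to the bottom again), and stand the brush back in its pot. Then lay the dark lens barrel in the V of the sprung carriage, centred over the well, and press it gently straight down onto both flanks of the V so that the carriage sinks to about six tenths of its travel. The program finishes while the robot is still holding the barrel pressed down there; leave the bystanders where they are.

Things in the scene. Friction and masses are not known exactly. Their poses are not given: they have to be found in the camera images.
- reader: Cream-coloured reader block, fixed, upright, 130 (its x) by 190 (its y) by 70 mm high. Origin: centre of its underside on the counter. In its top centre is the mouth of a vertical round light well, 46 mm wide, 58 mm deep, ringed in black. Over the block stands the aluminium V-carriage.
- well_floor (a point): Centre of the floor of the light well, 12 mm above the counter; the well's mouth is 58 mm above it. Axes as the reader.
- flank_front (a point): Middle of the V's contact line on the reader's -x side, between its two teal pads (a 45 degree slope in each block): 11 mm below and 11 mm beside v_seat. The blocks' tops are 3 mm above v_seat; they reach 39 mm either side of it in x (48 mm at the foot).
- flank_back (a point): The same on the reader's +x side. Bars 40 to 48 mm either side of v_seat in x join the feet of the blocks, tops 34 mm below v_seat; the reader's top is 54 mm below it.
- v_seat (a point): Point on the carriage where the barrel's centre lies when seated in the V and centred over the well: 124 mm above the counter with the carriage up, straight above the well; it sinks with the carriage. Axes as the reader; groove along y. The V (90 degrees, open upwards, 50 mm wide at the top) is cut in two blocks 20 mm thick, 45 mm either side of this point in y; the 70 mm between is free.
- carriage (a joint): How far the V-carriage is pressed down, in m: 0 is up (where a spring holds it, also under the barrel's weight), 0.010 is its lower stop. About 8 N beyond the barrel's weight starts it moving, plus 1.2 N per mm. It rises again when let go. A sideways push of the fingers takes load off one flank.
- lens: Lens barrel: dark metal cylinder, diameter 32 mm, length 130 mm, about 180 g, glass at both ends and two thin brass rings. Origin at its centre, its axis is its y. It starts lying on the rest. It is symmetrical: either way round will do.
- rest: Grey rest, fixed, 75 (x) by 150 (y) mm, on which the barrel starts, along y, its axis 48 mm above the counter. Origin: centre of underside. The barrel lies on two 16 mm thick saddles (50 mm wide, barrel's underside at 32 mm, side ridges up to 44 mm) centred 50 mm either side of the middle; between the saddles is only the 8 mm base plate.
- brush: Brush, upright in its pot, 185 mm long, about 60 g, round about its z. Origin: centre of the flat lower end of its bristles. From there up: stiff pale bristle head 24 mm wide, 55 mm; steel neck 12 mm wide, 30 mm; blue handle 16 mm wide from 85 to 185 mm.
- pot: White brush pot with a teal band, fixed, outside 54 mm wide, inside 46 mm wide, 60 mm high, inner floor 6 mm above the counter. Origin: centre of underside.
- cassette_a: Bystander: white test cassette, 70 by 22 by 6 mm, loose. Origin: centre of underside.
- cassette_b: Bystander: a second such cassette.
- marker: Bystander: dark blue marker pen, 135 by 11 by 11 mm, long along x, loose. Origin: centre of underside.
- gel: Bystander: pale bottle, 54 mm wide, 130 mm high, loose. Origin: centre of underside.
- jar: Bystander: jar with red lid, 56 mm wide, 65 mm high, loose. Origin: centre of underside.
There are look-alikes about, which are no part of the job. Of the things like the pot, leave any that is yellow; of the rest the larger one is meant.

How it is judged (in metres and radians):
On the way, in this order (a step that is already met when the one before it is completed fails the run):
1. the brush reaches the bottom of the well (its lower end within 16 mm of the well floor, inside the well) (horizontal distance between brush and well_floor below 0.018 m and angle between brush's own z axis and vertical below 0.35 rad and z of brush in the frame of well_floor below 0.016 m), for 0.05 s.
2. the brush is drawn up (lower end at least 28 mm above the well floor) (z of brush in the frame of well_floor above 0.028 m), for 0.05 s.
3. the brush reaches the bottom of the well a second time (all of step 1), for 0.05 s.
4. the brush stands in its pot again, let go (horizontal distance between brush and pot below 0.014 m and height (world z) of brush below 0.014 m and angle between brush's own z axis and vertical below 0.35 rad and contact force between brush and the fingers below 0.2 N), for 0.2 s.
At the end, for the whole second after the job is handed in: Barrel in the V (3 mm across and in height, 12 mm along, 0.06 rad), still, fingers pressing it (over 2 N), carriage 3.5 to 9.5 mm down, over 1 N on each of the 4 pads; brush in its pot, not touched (14 mm from its axis, lower end below 14 mm, tilt under 0.35 rad) (all of step 4 and x of lens in the frame of v_seat between -0.003 and 0.003 m and y of lens in the frame of v_seat between -0.012 and 0.012 m and z of lens in the frame of v_seat between -0.003 and 0.003 m and angle between the y axis of lens and the y axis of reader, either way round below 0.06 rad and value of joint carriage between 0.0035 and 0.0095 m and contact force between each of carriage_c0, carriage_c1, carriage_c2, carriage_c3 and lens above 1 N and contact force between the fingers and lens above 2 N and linear speed of lens below 0.02 m/s); the arm keeps its last pose, push and grip.
It fails at once if a bystander (cassette, marker, bottle, jar) is moved by more than 20 mm or tipped over (distance of any of cassette_a, cassette_b, marker, gel, jar from where it was at the start of the episode above 0.02 m or angle between any of cassette_a, cassette_b, marker, gel, jar's own z axis and vertical above 0.5 rad).
It fails at once if the barrel is pressed harder than 25 N onto a pad of the V (not gentle) (contact force between any of carriage_c0, carriage_c1, carriage_c2, carriage_c3 and lens above 25 N).
It also fails if it takes over 72 s, if anything falls off the work surface, if the arm or the gripper's body presses on something with over 40 N, if the wrist force passes 120 N, or if a joint passes its speed limit or range.

## Working session

There is one attempt and no reset: what is moved stays moved. The work goes in short steps, Python scripts to look and compute and a shell command to move; the robot and the scene stay as the last step left them, time stands still between calls to the robot, and variables do not carry over. Pictures are saved under pics/ and viewed, and the job is handed in when it is done.

```bash
mkdir -p pics; ls
python3 - <<'E'
from workcell import bot, optics
import cv2, numpy as np
print(bot.get_obs())
for n in ["scene","top","wrist"]:
    p=optics.camera_params(n); print(n,{k:np.round(v,4).tolist() for k,v in p.items()})
    cv2.imwrite(f"pics/{n}0.png",optics.camera(n)[:,:,::-1])
E
```

```text
pics
{'time': 0.0, 'q': array([7.05292217e+01, 5.01014064e+00, 1.00354927e+01, 9.50994331e+01,
       4.07440492e-05, 9.00013302e+01]), 'qd': array([ 0.07282718, -0.06330331, -0.01366855, -0.06297365, -0.01532993,
        0.02852229]), 'joint_efforts': array([-2.09537211e-03, -5.20403731e+01,  4.64792204e+01,  1.69716740e-02,
       -1.19624356e-04,  2.12589651e-05]), 'ee_pos': array([0.18325469, 0.51833588, 0.23060158]), 'tcp_rot': array([-1.79999961e+02,  7.40810792e-02,  7.05278915e+01]), 'wrist_force': array([-0.28311118,  0.07215518,  0.58887427]), 'torque': array([-0.03221629, -0.07285265,  0.00322484]), 'opening': 0.08519846248341396}
scene {'camera_matrix': [[536.2568, 0.0, 286.0782], [0.0, 536.2568, 215.3285], [0.0, 0.0, 1.0]], 'R': [[0.725, 0.6885, -0.0167], [0.542, -0.5854, -0.603], [-0.425, 0.4281, -0.7976]], 't': [-0.4393, -0.2378, 1.5125]}
top {'camera_matrix': [[520.668, 0.0, 277.7401], [0.0, 520.668, 209.7877], [0.0, 0.0, 1.0]], 'R': [[-0.028, -0.9991, -0.0326], [-0.9914, 0.0319, -0.1268], [0.1277, 0.0288, -0.9914]], 't': [0.0442, 0.6047, 1.1731]}
wrist {'camera_matrix': [[326.0937, 0.0, 279.7419], [0.0, 326.0937, 208.9157], [0.0, 0.0, 1.0]], 'mount': [[1.0, -0.0001, -0.0006, 0.0001], [0.0003, 0.9446, 0.3283, -0.0852], [0.0005, -0.3283, 0.9446, -0.1424], [0.0, 0.0, 0.0, 1.0]]}
```

View pics/top0.png

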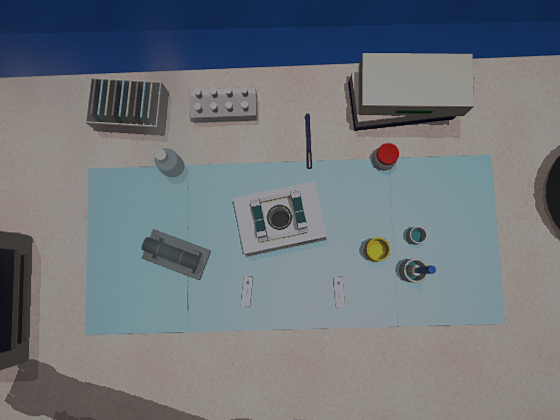

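View pics/scene0.png

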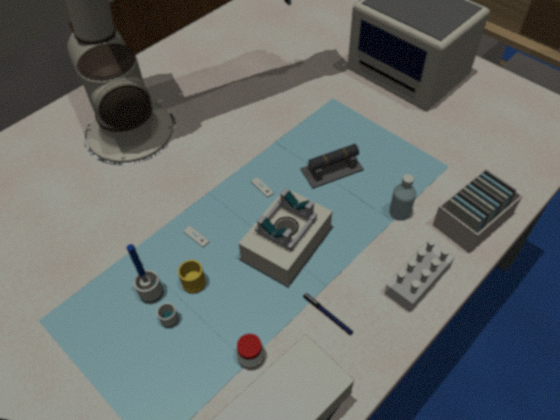

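View pics/wrist0.png

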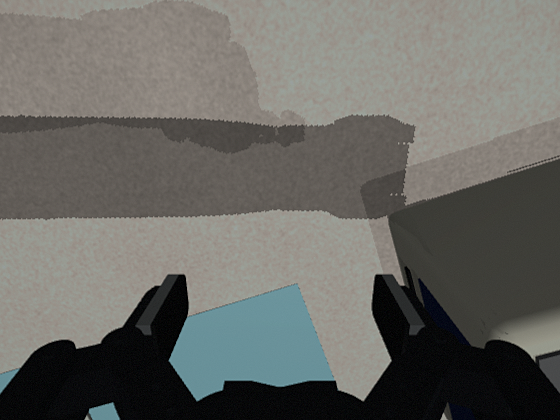

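The top view shows the reader at (280,217), the rest with the lens at about (175,252), the brush in its pot at (413,270), the yellow pot at (377,249), the small decoy at (417,234), and cassettes at (247,291) and (339,291). Next I'll zoom in.

Run:
```python
import cv2
a=cv2.imread("pics/top0.png"); s=cv2.imread("pics/scene0.png")
def crop(im,x0,y0,w,h,k,n): cv2.imwrite(n,cv2.resize(im[y0:y0+h,x0:x0+w],None,fx=k,fy=k,interpolation=cv2.INTER_CUBIC))
crop(a,225,175,110,85,7,"pics/c_reader.png")
crop(a,130,220,100,70,8,"pics/c_lens.png")
crop(a,360,215,100,75,8,"pics/c_pot.png")
crop(s,100,150,270,200,2.9,"pics/c_scene.png")
```

```text
(no output)
```

View pics/c_reader.png

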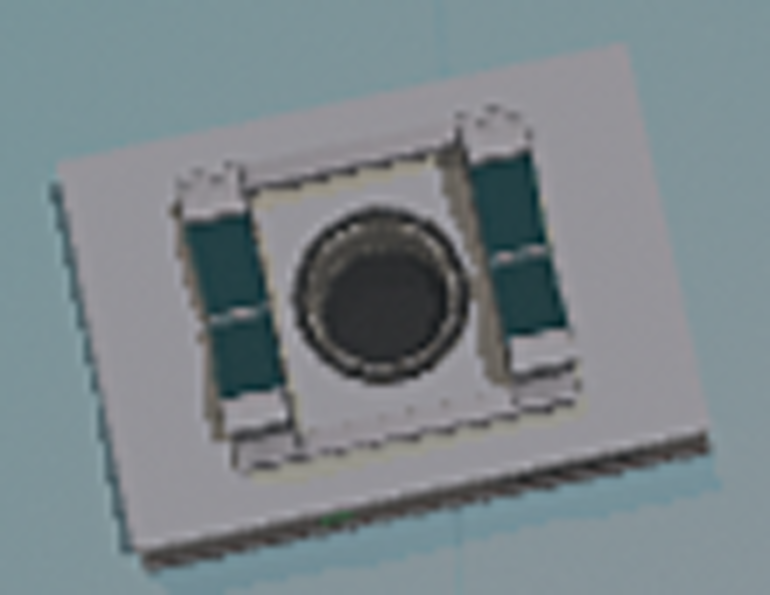

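View pics/c_lens.png

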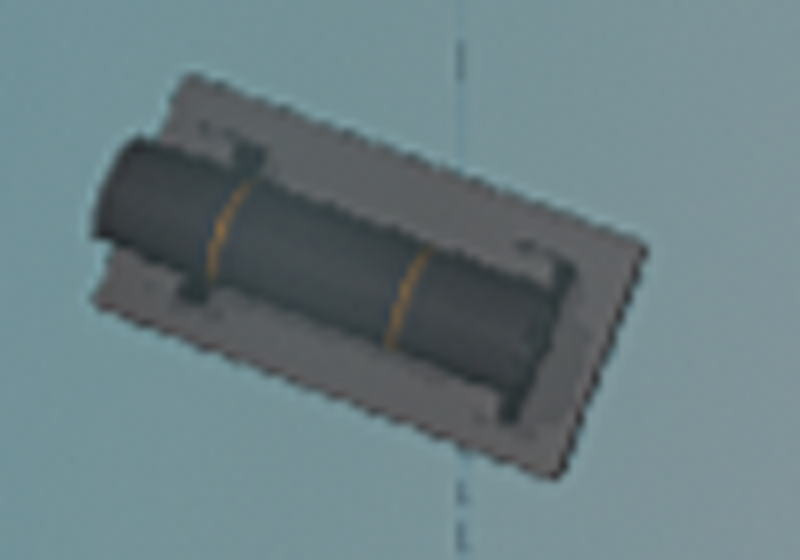

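View pics/c_pot.png

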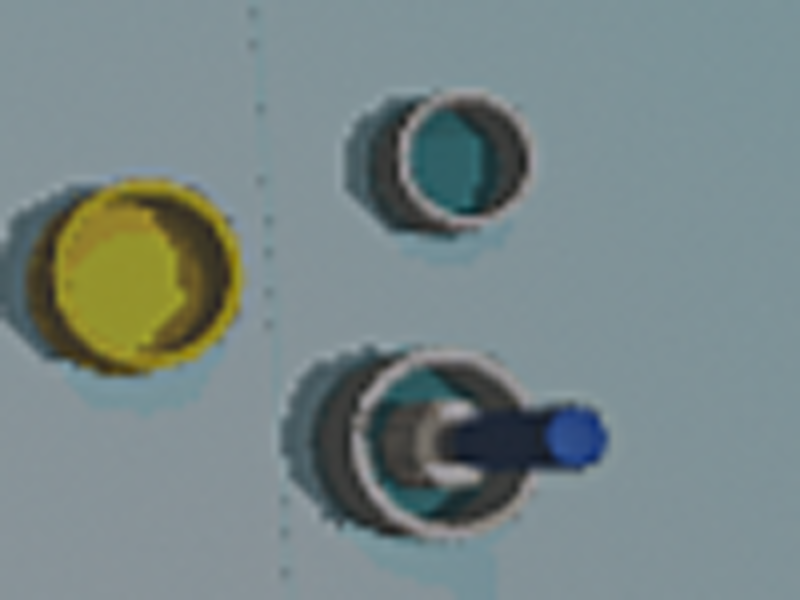

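View pics/c_scene.png

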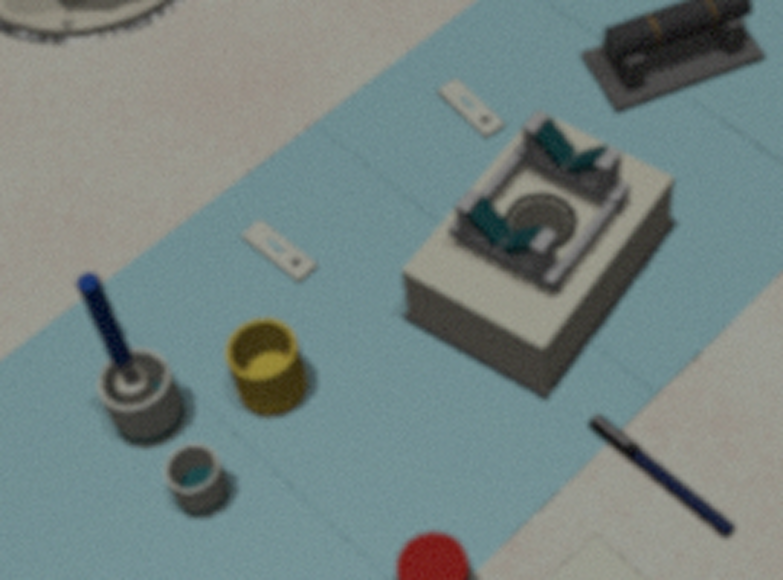

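```bash
cat > h.py <<'E'
import numpy as np, cv2
from workcell import bot, optics
from scipy.spatial.transform import Rotation as Ro
def cam(n):
    p=optics.camera_params(n); K=np.array(p["camera_matrix"])
    if n=="wrist":
        o=bot.get_obs(); T=np.eye(4); T[:3,:3]=Ro.from_euler("xyz",o["tcp_rot"],degrees=True).as_matrix(); T[:3,3]=o["ee_pos"]
        M=T@np.array(p["mount"]); R=M[:3,:3].T; return K,R,-R@M[:3,3]
    return K,np.array(p["R"]),np.array(p["t"])
def back(c,u,v,z):
    K,R,t=c; d=R.T@np.linalg.solve(K,[u,v,1]); o=-R.T@t
    return o+d*(z-o[2])/d[2]
def proj(c,X):
    K,R,t=c; x=K@(R@np.asarray(X)+t); return x[:2]/x[2]
E
python3 - <<'E'
from h import *
c=cam("top")
print("cam",-c[1].T@c[2])
def f(x0,y0,k,pts,z):
    for p in pts: print(np.round(back(c,x0+(p[0]+.5)/k-.5,y0+(p[1]+.5)/k-.5,z),4))
print("reader");f(225,175,7,[(58,162),(625,45),(710,435),(140,550)],.07)
print("well");f(225,175,7,[(382,295)],.07)
print("pot rim");f(360,215,8,[(448,442)],.06)
print("brush top");f(360,215,8,[(577,437)],.191)
print("rest");f(130,220,8,[(188,72),(648,248),(560,478),(95,303)],.008)
print("lens ends");f(130,220,8,[(145,140),(98,238),(560,293),(520,393)],.048)
print("cassettes,marker,gel,jar,smallpot,yellow")
for u,v,z in [(247,291,.006),(339,291,.006),(308,140,.01),(162,155,.13),(387,153,.065),(418.5,235,.05),(378.5,250,.06)]: print(np.round(back(c,u,v,z),4))
E
```

```text
cam [ 0.45096807 -0.00888785  1.24112342]
reader
[0.6328 0.1268 0.07  ]
[ 0.6653 -0.0591  0.07  ]
[ 0.5373 -0.0816  0.07  ]
[0.5059 0.1025 0.07  ]
well
[0.5859 0.0224 0.07  ]
pot rim
[ 0.4579 -0.279   0.06  ]
brush top
[ 0.4575 -0.2808  0.191 ]
rest
[0.574 0.327 0.008]
[0.5173 0.1892 0.008 ]
[0.4503 0.2161 0.008 ]
[0.5058 0.3547 0.008 ]
lens ends
[0.5507 0.3286 0.048 ]
[0.5227 0.3422 0.048 ]
[0.503  0.2083 0.048 ]
[0.4748 0.2201 0.048 ]
cassettes,marker,gel,jar,smallpot,yellow
[0.42   0.1046 0.006 ]
[ 0.4142 -0.1109  0.006 ]
[ 0.7775 -0.0512  0.01  ]
[0.7236 0.2744 0.13  ]
[ 0.7257 -0.2291  0.065 ]
[ 0.5363 -0.2927  0.05  ]
[ 0.5045 -0.1989  0.06  ]
```

```bash
cat >> h.py <<'E'
def to(pos,yaw,z=None):
    "shift (tool axes) and turn to reach world pos / tool-down yaw from measured pose"
    o=bot.get_obs(); R=Ro.from_euler("xyz",o["tcp_rot"],degrees=True); 
    G=Ro.from_euler("xyz",[180,0,yaw],degrees=True)
    print("from",np.round(o["ee_pos"],4),np.round(o["tcp_rot"],2),"t",round(o["time"],2),"F",np.round(o["wrist_force"],2),"open",round(o["opening"],4))
    print("shift",np.round(R.inv().apply(np.array(pos)-o["ee_pos"]),4),"turn",np.round((R.inv()*G).as_rotvec(),4))
E
python3 - <<'E'
from h import *
c=cam("scene")
print(proj(c,[.4575,-.2808,.191]), "seen 130.3 247.6")
print(proj(c,[.458,-.279,.06]), proj(c,[.5859,.0224,.07]), "seen", 100+137/2.9,150+383/2.9,100+541/2.9,150+222/2.9)
to([.458,-.28,.235],10)
E
```

```text
[130.06913555 245.77727658] seen 130.3 247.6
[146.08088449 279.45137988] [285.9568796  226.09539973] seen 147.24137931034483 282.0689655172414 286.55172413793105 226.55172413793105
from [0.1832 0.5184 0.2307] [1.800e+02 6.000e-02 7.053e+01] t 0.15 F [0.52 0.33 0.01] open 0.0854
shift [-0.6612  0.5251 -0.0036] turn [5.0000e-04 9.0000e-04 1.0565e+00]
```

```bash
python3 -m creep '[[-0.03,0.024,-0.02,0,0,0.1,1],[-0.661,0.525,-0.02,0,0,1.056,1],[-0.661,0.525,-0.02,0,0,1.056,1],[-0.661,0.525,-0.02,0,0,1.056,1],[-0.661,0.525,-0.02,0,0,1.056,1],[-0.661,0.525,-0.02,0,0,1.056,1],[-0.661,0.525,-0.02,0,0,1.056,1],[-0.661,0.525,-0.02,0,0,1.056,1]]' 40; python3 -c "
from h import *
to([.458,-.28,.25],10)"
```

```text
time: 0.95
ee_pos: [0.3097, 0.1495, 0.2513]
tcp_rot: [-180.0, -0.0, 9.8]
wrist_force: [2.1, 0.2, 0.3]
opening: 0.0854
from [0.3097 0.1495 0.2513] [-1.7999e+02 -4.0000e-02  9.7600e+00] t 0.95 F [2.13 0.2  0.27] open 0.0854
shift [0.0734 0.4484 0.0013] turn [-0.0001 -0.0006 -0.0043]
```

```bash
python3 -m creep '[[0.073,0.38,0,0,0,0,1],[0.073,0.38,0,0,0,0,1],[0.073,0.38,0,0,0,0,1],[0.073,0.38,0,0,0,0,1],[0.073,0.38,0,0,0,0,1],[0.073,0.38,0,0,0,0,1],[0.073,0.38,0,0,0,0,1],[0.073,0.38,0,0,0,0,1]]'; python3 -m creep '[[0.00,0.0,0,0,0,0,1],[0,0,0,0,0,0,1],[0,0,0,0,0,0,1]]'; python3 -c "
from h import *
to([.458,-.28,.25],10)
c=cam('wrist'); im=optics.camera('wrist'); cv2.imwrite('pics/w1.png',im[:,:,::-1])
for p in [[.4575,-.2808,.191],[.458,-.279,.06]]: print(proj(c,p))
"
```

```text
time: 1.75
ee_pos: [0.4481, -0.213, 0.2506]
tcp_rot: [-180.0, 0.0, 9.9]
wrist_force: [0.4, 0.4, 0.3]
opening: 0.0853
time: 2.05
ee_pos: [0.4475, -0.2095, 0.2514]
tcp_rot: [-180.0, 0.0, 10.1]
wrist_force: [-0.2, 0.5, 0.1]
opening: 0.0855
from [ 0.4475 -0.2095  0.2514] [-1.7998e+02  1.0000e-02  1.0050e+01] t 2.05 F [-0.17  0.51  0.09] open 0.0855
shift [-0.002   0.0713  0.0013] turn [-0.0003  0.0001  0.0009]
[276.75842824 318.50624262]
[278.51029721 241.93448637]
```

View pics/w1.png

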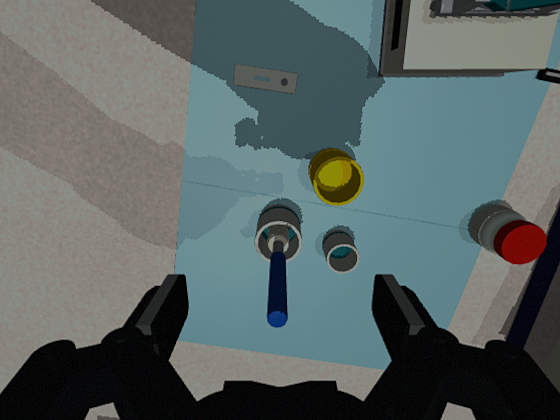

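The wrist view shows the brush top at (277,319) and the pot rim at (279,242), both within 1 px of prediction. I'll go down over it.

```bash
python3 -m creep '[[-0.001,0.035,0,0,0,0,1],[-0.002,0.071,0,0,0,0,1],[-0.002,0.071,0,0,0,0,1],[-0.002,0.071,0.04,0,0,0,1],[-0.002,0.071,0.08,0,0,0,1],[-0.002,0.071,0.11,0,0,0,1],[-0.002,0.071,0.124,0,0,0,1],[-0.002,0.071,0.124,0,0,0,1]]' 40; python3 -c "
from h import *
im=optics.camera('wrist'); cv2.imwrite('pics/w2.png',im[:,:,::-1])
to([.458,-.28,.127],10)"
```

```text
time: 2.9
ee_pos: [0.4576, -0.279, 0.1262]
tcp_rot: [-179.9, 0.1, 10.1]
wrist_force: [-0.6, -0.3, 1.5]
opening: 0.0857
from [ 0.4583 -0.2796  0.128 ] [ 1.800e+02 -1.000e-02  1.008e+01] t 2.95 F [0.13 0.54 0.74] open 0.0854
shift [-0.0003  0.0003  0.001 ] turn [ 0.     -0.0001  0.0015]
```

View pics/w2.png

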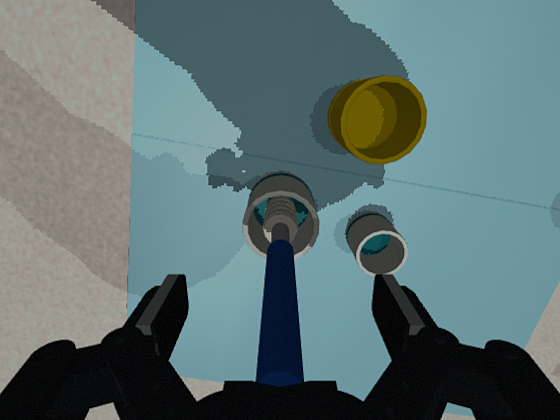

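The handle sits centred between the fingers and runs from (283,240) to (280,385). Closing now.

```bash
python3 -m creep '[[0,0,0,0,0,0,0],[0,0,0,0,0,0,0],[0,0,0,0,0,0,0],[0,0,0,0,0,0,0],[0,0,0,0,0,0,0],[0,0,0,0,0,0,0],[0,0,0,0,0,0,0],[0,0,0,0,0,0,0]]' 40
```

```text
time: 3.75
ee_pos: [0.4583, -0.2806, 0.1277]
tcp_rot: [180.0, -0.0, 10.0]
wrist_force: [-1.3, -0.7, 4.8]
opening: 0.0149
```

```bash
python3 -m creep '[[0,0,-0.01,0,0,0,0],[0,0,-0.04,0,0,0,0],[0,0,-0.075,0,0,0,0],[0,0,-0.11,0,0,0,0],[0,0,-0.135,0,0,0,0],[0,0,-0.145,0,0,0,0],[0,0,-0.145,0,0,0,0]]' 40;  python3 -c "
from h import *
im=optics.camera('wrist'); cv2.imwrite('pics/w3.png',im[:,:,::-1])
to([.5859,.0224,.272],10)"
```

```text
time: 4.45
ee_pos: [0.4586, -0.2806, 0.2732]
tcp_rot: [179.9, -0.1, 10.0]
wrist_force: [0.3, -0.3, -2.4]
opening: 0.0152
from [ 0.4583 -0.2805  0.2717] [-1.7998e+02  2.0000e-02  1.0030e+01] t 4.5 F [-0.21  1.15 -1.53] open 0.015
shift [ 1.784e-01 -2.761e-01 -2.000e-04] turn [-0.0003  0.0003  0.0005]
```

View pics/w3.png

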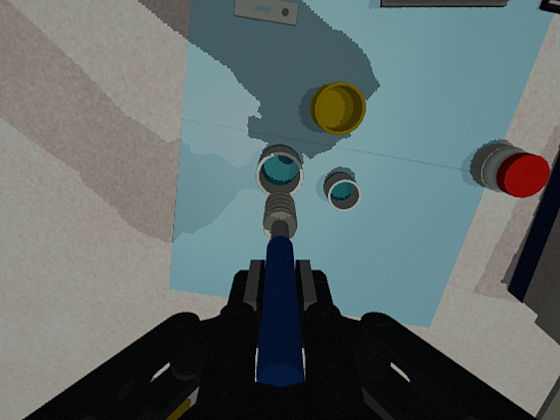

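The brush is held upright, with the bristles at (280,212) above the pot. Moving over the well.

```bash
python3 -m creep '[[0.01,-0.016,0,0,0,0,0],[0.035,-0.055,0,0,0,0,0],[0.06,-0.093,0,0,0,0,0],[0.085,-0.131,0,0,0,0,0],[0.11,-0.17,0,0,0,0,0],[0.135,-0.209,0,0,0,0,0],[0.16,-0.247,0,0,0,0,0],[0.178,-0.276,0,0,0,0,0]]' 40; python3 -m creep '[[0,0,0,0,0,0,0],[0,0,0,0,0,0,0],[0,0,0,0,0,0,0]]' 40;  python3 -c "
from h import *
to([.5859,.0224,.272],10)
c=cam('wrist')
im=optics.camera('wrist'); cv2.imwrite('pics/w4.png',im[:,:,::-1])
cv2.imwrite('pics/t4.png',optics.camera('top')[:,:,::-1]);
print(proj(c,[.5859,.0224,.07]))
o=bot.get_obs()['ee_pos']; print(proj(c,o-[0,0,.1217]))
"
```

```text
time: 5.3
ee_pos: [0.5856, 0.0249, 0.2699]
tcp_rot: [-180.0, 0.2, 10.1]
wrist_force: [0.6, -0.0, -0.1]
opening: 0.0148
time: 5.6
ee_pos: [0.5849, 0.0216, 0.2713]
tcp_rot: [180.0, 0.1, 10.0]
wrist_force: [-0.2, 0.2, -1.0]
opening: 0.0149
from [0.5849 0.0216 0.2713] [1.80e+02 1.00e-01 9.99e+00] t 5.6 F [-0.22  0.22 -1.  ] open 0.0149
shift [ 0.0011 -0.0006 -0.0007] turn [ 0.      0.0017 -0.0001]
[281.4429588  178.15225122]
[280.51702641 202.01964191]
```

View pics/w4.png

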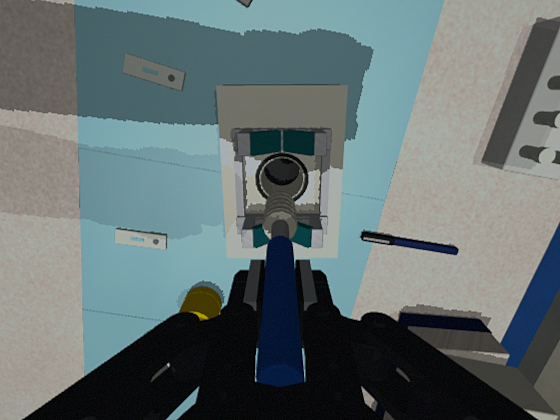

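The well's ring is centred at (282,178), as predicted. Brushing down, up and down again.

```bash
python3 -m creep '[[0.001,0,0.02,0,0,0,0],[0.001,0,0.055,0,0,0,0],[0.001,0,0.09,0,0,0,0],[0.001,0,0.12,0,0,0,0],[0.001,0,0.132,0,0,0,0],[0.001,0,0.132,0,0,0,0],[0.001,0,0.132,0,0,0,0],[0.001,0,0.132,0,0,0,0]]' 40; python3 -m creep '[[0,0,-0.02,0,0,0,0],[0,0,-0.04,0,0,0,0],[0,0,-0.04,0,0,0,0],[0,0,-0.04,0,0,0,0]]';  python3 -m creep '[[0,0,0.02,0,0,0,0],[0,0,0.04,0,0,0,0],[0,0,0.04,0,0,0,0],[0,0,0.04,0,0,0,0],[0,0,0.04,0,0,0,0]]'; python3 -c "
from h import *
cv2.imwrite('pics/s5.png',cv2.resize(optics.camera('scene')[150:320,200:400,::-1],None,fx=3,fy=3))
im=optics.camera('wrist'); cv2.imwrite('pics/w5.png',im[:,:,::-1])
to([.5849,.0216,.272],10)"
```

```text
time: 6.5
ee_pos: [0.5873, 0.0223, 0.1424]
tcp_rot: [180.0, -0.2, 10.0]
wrist_force: [0.5, 0.5, 0.0]
opening: 0.015
time: 6.9
ee_pos: [0.587, 0.0225, 0.1812]
tcp_rot: [180.0, -0.1, 10.0]
wrist_force: [0.2, 0.7, -1.2]
opening: 0.0148
time: 7.4
ee_pos: [0.5868, 0.0225, 0.1413]
tcp_rot: [180.0, -0.1, 10.0]
wrist_force: [0.8, -0.7, -1.1]
opening: 0.0152
from [0.5869 0.0225 0.1414] [ 1.7999e+02 -9.0000e-02  1.0030e+01] t 7.5 F [ 0.13  0.5  -0.32] open 0.0153
shift [-0.0019  0.0006 -0.1306] turn [ 0.0002 -0.0015  0.0005]
```

View pics/w5.png

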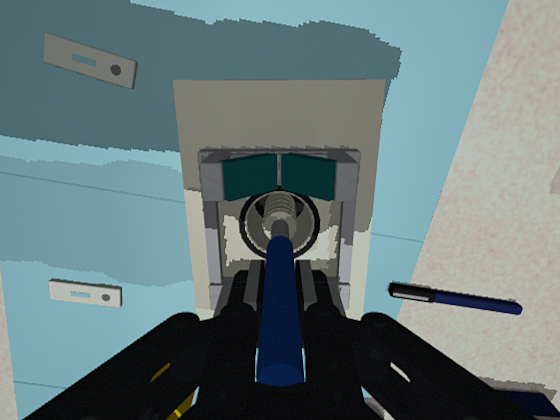

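View pics/s5.png

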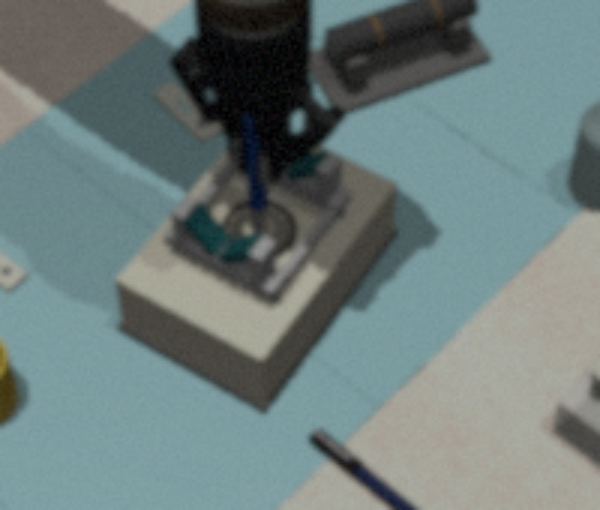

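The brush is in the well at the bottom: its head is inside the ring at (280,222), and it hasn't slipped, since the handle top is still at (280,385). By calculation its lower end is 7.7 mm above the floor. Lifting and returning it.

```bash
python3 -m creep '[[0,0,-0.02,0,0,0,0],[0,0,-0.055,0,0,0,0],[0,0,-0.09,0,0,0,0],[0,0,-0.12,0,0,0,0],[0,0,-0.132,0,0,0,0],[0,0,-0.132,0,0,0,0]]' 40; python3 -m creep '[[-0.01,0.015,0,0,0,0,0],[-0.035,0.055,0,0,0,0,0],[-0.06,0.093,0,0,0,0,0],[-0.085,0.131,0,0,0,0,0],[-0.11,0.17,0,0,0,0,0],[-0.135,0.209,0,0,0,0,0],[-0.16,0.247,0,0,0,0,0],[-0.179,0.276,0,0,0,0,0]]'; python3 -m creep '[[0,0,0,0,0,0,0],[0,0,0,0,0,0,0],[0,0,0,0,0,0,0]]' 40;  python3 -c "
from h import *
to([.4580,-.2795,.1285],10)
c=cam('wrist')
im=optics.camera('wrist'); cv2.imwrite('pics/w6.png',im[:,:,::-1])
"
```

```text
time: 8.1
ee_pos: [0.5872, 0.0225, 0.2751]
tcp_rot: [180.0, -0.3, 10.0]
wrist_force: [-0.0, -0.1, -1.7]
opening: 0.0148
time: 8.9
ee_pos: [0.4559, -0.2828, 0.2712]
tcp_rot: [-180.0, 0.1, 9.9]
wrist_force: [0.7, 0.2, -0.3]
opening: 0.0147
time: 9.2
ee_pos: [0.458, -0.28, 0.2717]
tcp_rot: [-180.0, 0.0, 10.0]
wrist_force: [-0.2, -0.1, -0.7]
opening: 0.015
from [ 0.458  -0.28    0.2717] [-1.7996e+02  3.0000e-02  1.0040e+01] t 9.2 F [-0.17 -0.06 -0.7 ] open 0.015
shift [ 1.000e-04 -4.000e-04  1.432e-01] turn [-0.0007  0.0005  0.0007]
```

View pics/w6.png

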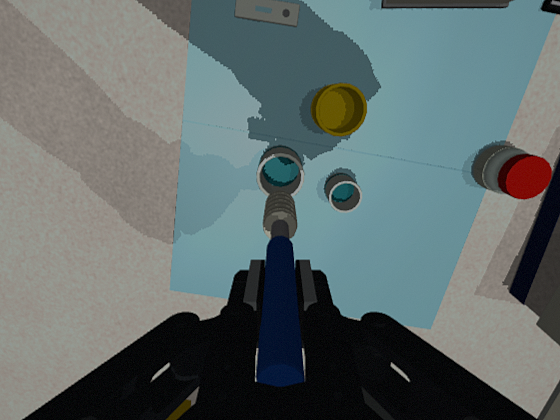

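```bash
python3 -m creep '[[0,0,0.02,0,0,0,0],[0,0,0.055,0,0,0,0],[0,0,0.09,0,0,0,0],[0,0,0.12,0,0,0,0],[0,0,0.136,0,0,0,0],[0,0,0.143,0,0,0,0],[0,0,0.143,0,0,0,0],[0,0,0.143,0,0,0,0]]' 40; python3 -m creep '[[0,0,0,0,0,0,0.3],[0,0,0,0,0,0,1],[0,0,0,0,0,0,1],[0,0,0,0,0,0,1],[0,0,0,0,0,0,1],[0,0,0,0,0,0,1],[0,0,0,0,0,0,1],[0,0,0,0,0,0,1]]'; python3 -c "
from h import *
im=optics.camera('wrist'); cv2.imwrite('pics/w7.png',im[:,:,::-1])
"
```

```text
time: 10.05
ee_pos: [0.4587, -0.2801, 0.1301]
tcp_rot: [180.0, -0.0, 10.1]
wrist_force: [-0.6, 0.4, -0.1]
opening: 0.0148
time: 10.85
ee_pos: [0.4582, -0.2805, 0.1293]
tcp_rot: [-180.0, 0.0, 10.0]
wrist_force: [0.3, -0.1, -0.5]
opening: 0.0854
```

View pics/w7.png

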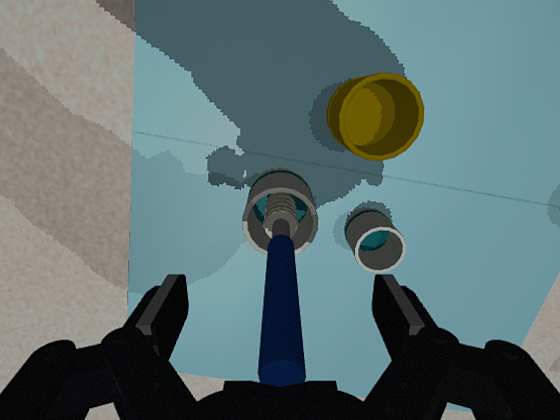

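The brush stands centred in the pot, released and clear of both fingers. Next the barrel.

```bash
python3 -m creep '[[0,0,-0.02,0,0,0,1],[0,0,-0.06,0,0,0,1],[0,0,-0.1,0,0,0,1],[0,0,-0.12,0,0,0,1],[0,0,-0.12,0,0,0,1],[0,0,-0.12,0,0,0,1]]'; python3 -c "
from h import *
im=optics.camera('wrist'); cv2.imwrite('pics/w8.png',im[:,:,::-1])
to([.5128,.2748,.25],-21.8)"
```

```text
time: 11.5
ee_pos: [0.4583, -0.2806, 0.249]
tcp_rot: [180.0, -0.0, 10.0]
wrist_force: [-0.6, -0.2, -0.5]
opening: 0.0854
from [ 0.4581 -0.2804  0.2482] [-1.7996e+02  5.0000e-02  1.0030e+01] t 11.55 F [ 0.03 -0.47 -0.69] open 0.0857
shift [ 0.1506 -0.5372 -0.0015] turn [-5.000e-04  1.100e-03  5.555e-01]
```

View pics/w8.png

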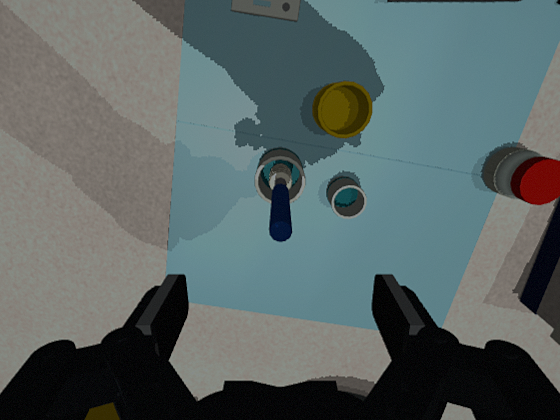

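```bash
python3 -m creep '[[0.007,-0.024,0,0,0,0.03,1],[0.019,-0.07,0,0,0,0.07,1],[0.033,-0.117,0,0,0,0.12,1],[0.046,-0.164,0,0,0,0.17,1],[0.059,-0.21,0,0,0,0.22,1],[0.072,-0.257,0,0,0,0.27,1],[0.085,-0.304,0,0,0,0.32,1],[0.098,-0.35,0,0,0,0.37,1]]';  python3 -m creep '[[0.028,-0.04,0,0,0,0.05,1],[0.052,-0.08,0,0,0,0.1,1],[0.078,-0.12,0,0,0,0.15,1],[0.1,-0.16,0,0,0,0.185,1],[0.114,-0.177,0,0,0,0.185,1],[0.114,-0.177,0,0,0,0.185,1],[0.114,-0.177,0,0,0,0.185,1],[0.114,-0.177,0,0,0,0.185,1]]'; python3 -c "
from h import *
to([.5128,.2748,.25],-21.8)
c=cam('wrist');im=optics.camera('wrist'); cv2.imwrite('pics/w9.png',im[:,:,::-1])
print(proj(c,[.5128,.2748,.048]))
"
```

```text
time: 12.35
ee_pos: [0.493, 0.0832, 0.2478]
tcp_rot: [180.0, 0.1, -11.3]
wrist_force: [0.7, -1.2, -0.5]
opening: 0.0857
time: 13.15
ee_pos: [0.6393, 0.232, 0.2491]
tcp_rot: [180.0, 0.0, -21.8]
wrist_force: [0.6, -0.3, 0.2]
opening: 0.0854
from [0.6393 0.232  0.2491] [ 1.7997e+02  3.0000e-02 -2.1800e+01] t 13.15 F [ 0.65 -0.28  0.15] open 0.0854
shift [-0.1333  0.0072 -0.0008] turn [0.0006 0.0005 0.    ]
[157.67251675 184.97800296]
```

View pics/w9.png

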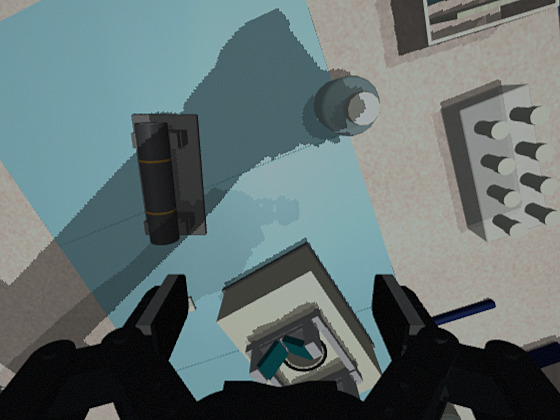

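The barrel runs from (152,122) to (164,244); I overshot sideways, because the axes had turned in the second call. Moving over it now.

```bash
python3 -m creep '[[-0.04,0.002,0,0,0,0,1],[-0.085,0.005,0,0,0,0,1],[-0.12,0.007,0,0,0,0,1],[-0.133,0.007,0,0,0,0,1],[-0.133,0.007,0,0,0,0,1],[-0.133,0.007,0,0,0,0,1]]'; python3 -c "
from h import *
to([.5128,.2748,.25],-21.8)
c=cam('wrist');im=optics.camera('wrist'); cv2.imwrite('pics/w10.png',im[:,:,::-1])
d=np.array([np.sin(np.radians(21.8)),np.cos(np.radians(21.8)),0])
for s in (-.065,0,.065): print(proj(c,np.array([.5128,.2748,.048])+s*d))
cv2.imwrite('pics/w10c.png',cv2.resize(im[100:300,200:360,::-1],None,fx=3,fy=3,interpolation=cv2.INTER_CUBIC))
"
```

```text
time: 13.8
ee_pos: [0.5143, 0.2752, 0.2498]
tcp_rot: [-180.0, -0.1, -21.8]
wrist_force: [0.6, -0.7, -0.2]
opening: 0.0853
from [0.5143 0.2752 0.2498] [-1.7995e+02 -6.0000e-02 -2.1780e+01] t 13.8 F [ 0.6  -0.67 -0.24] open 0.0853
shift [-0.0012  0.0009 -0.0002] turn [-0.0008 -0.0011  0.0003]
[278.86485052 234.47524568]
[278.8099355  179.34433428]
[278.74796838 117.13360574]
```

View pics/w10c.png

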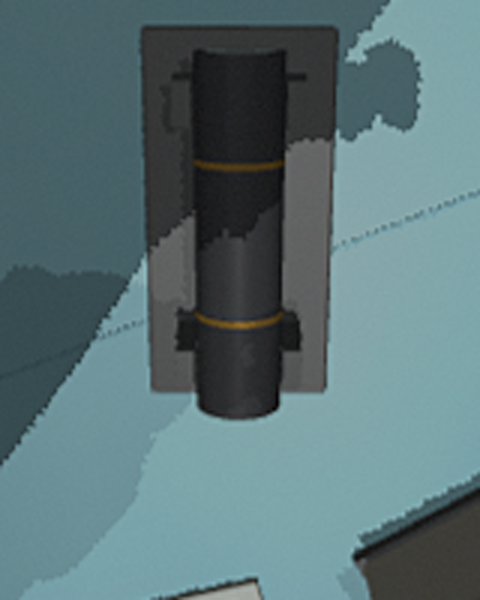

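The barrel is straight between the jaws, spanning (239,52)–(239,418) in the crop, and centred to within 1 mm. Going down to grasp it.

```bash
python3 -m creep '[[0,0.001,0.03,0,0,0,1],[0,0.001,0.07,0,0,0,1],[0,0.001,0.11,0,0,0,1],[0,0.001,0.15,0,0,0,1],[0,0.001,0.185,0,0,0,1],[0,0.001,0.21,0,0,0,1],[0,0.001,0.224,0,0,0,1],[0,0.001,0.224,0,0,0,1]]' 40; python3 -m creep '[[0,0,0,0,0,0,1],[0,0,0,0,0,0,0.3],[0,0,0,0,0,0,0.3],[0,0,0,0,0,0,0.3],[0,0,0,0,0,0,0],[0,0,0,0,0,0,0],[0,0,0,0,0,0,0],[0,0,0,0,0,0,0]]' 40; python3 -c "
from h import *
print(bot.get_obs()['opening'])
im=optics.camera('wrist'); cv2.imwrite('pics/w11.png',im[:,:,::-1])
"
```

```text
time: 14.65
ee_pos: [0.5131, 0.2737, 0.0231]
tcp_rot: [179.8, 0.1, -21.8]
wrist_force: [0.2, -0.0, 0.1]
opening: 0.0854
time: 15.45
ee_pos: [0.5136, 0.2749, 0.026]
tcp_rot: [-180.0, -0.0, -21.8]
wrist_force: [-1.4, -0.4, 5.5]
opening: 0.0308
0.0307505984933592
```

View pics/w11.png

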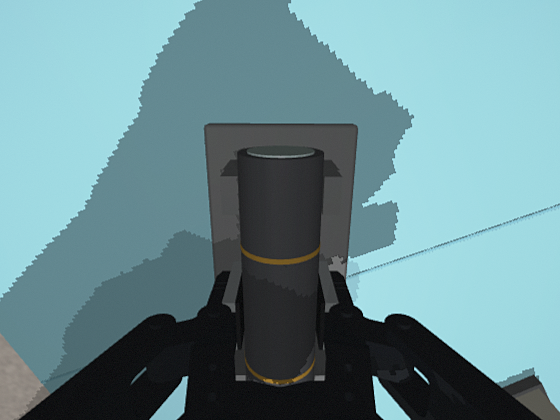

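Gripped at 30.8 mm. Lifting and turning to the reader's yaw.

```bash
python3 -m creep '[[0,0,-0.01,0,0,0,0],[0,0,-0.04,0,0,0,0],[0,0,-0.08,0,0,0,0],[0,0,-0.12,0,0,0,0],[0,0,-0.15,0,0,0,0],[0,0,-0.165,0,0,0,0],[0,0,-0.165,0,0,0,0],[0,0,-0.165,0,0,0,0]]' 60; python3 -c "
from h import *
to([.5859,.0224,.19],10)
im=optics.camera('wrist'); cv2.imwrite('pics/w12.png',im[:,:,::-1])
"
```

```text
time: 16.3
ee_pos: [0.5133, 0.2747, 0.1896]
tcp_rot: [180.0, 0.0, -21.8]
wrist_force: [0.3, -0.1, -3.7]
opening: 0.0303
from [0.5133 0.2747 0.1896] [ 1.7997e+02  2.0000e-02 -2.1770e+01] t 16.3 F [ 0.33 -0.06 -3.73] open 0.0303
shift [ 0.161   0.2073 -0.0003] turn [ 4.000e-04  5.000e-04 -5.545e-01]
```

View pics/w12.png

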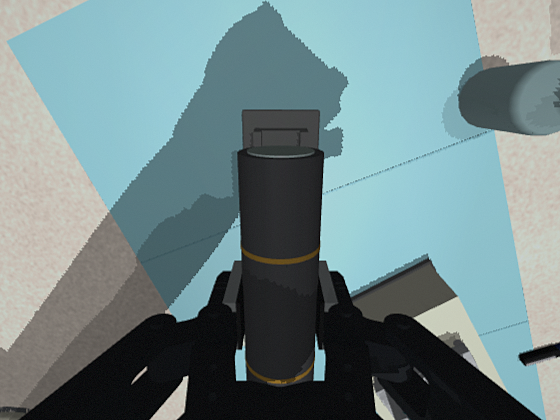

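```bash
python3 -m creep '[[0.015,0.02,-0.01,0,0,-0.06,0],[0.035,0.046,-0.01,0,0,-0.14,0],[0.06,0.077,-0.01,0,0,-0.22,0],[0.085,0.109,-0.01,0,0,-0.3,0],[0.11,0.142,-0.01,0,0,-0.39,0],[0.135,0.174,-0.01,0,0,-0.47,0],[0.155,0.2,-0.01,0,0,-0.545,0],[0.161,0.207,-0.01,0,0,-0.555,0]]'; python3 -m creep '[[0,0,0,0,0,0,0],[0,0,0,0,0,0,0],[0,0,0,0,0,0,0]]'; python3 -c "
from h import *
to([.5859,.0224,.19],10)
c=cam('wrist');im=optics.camera('wrist'); cv2.imwrite('pics/w13.png',im[:,:,::-1])
t=optics.camera('top');cv2.imwrite('pics/t13.png',cv2.resize(t[150:290,200:360,::-1],None,fx=5,fy=4,interpolation=cv2.INTER_CUBIC))
o=bot.get_obs();R=Ro.from_euler('xyz',o['tcp_rot'],degrees=True)
for y in (.06,.065,.07): print(y,proj(c,o['ee_pos']+R.apply([0,y,-.022])), proj(c,o['ee_pos']+R.apply([0,y,-.038])))
th=np.radians(10);Rr=np.array([[np.cos(th),-np.sin(th),0],[np.sin(th),np.cos(th),0],[0,0,1]])
for P in [[.039,-.035,.057],[-.039,-.035,.057],[.039,-.055,.057],[-.039,-.055,.057],[.065,-.095,0],[-.065,-.095,0]]: print(P,proj(c,np.array([.5859,.0224,.07])+Rr@np.array(P)))
"
```

```text
time: 17.15
ee_pos: [0.5861, 0.0198, 0.1983]
tcp_rot: [180.0, 0.2, 10.0]
wrist_force: [0.1, 0.2, -2.2]
opening: 0.0305
time: 17.45
ee_pos: [0.5858, 0.024, 0.2]
tcp_rot: [-180.0, 0.0, 10.1]
wrist_force: [0.4, -0.4, -1.8]
opening: 0.0309
from [0.5858 0.024  0.2   ] [-1.7998e+02  3.0000e-02  1.0070e+01] t 17.45 F [ 0.37 -0.41 -1.82] open 0.0309
shift [-0.0002  0.0016  0.01  ] turn [-0.0003  0.0006  0.0012]
0.06 [280.79599516 406.49101439] [280.88046695 438.67691862]
0.065 [280.79289419 413.95772418] [280.87610893 446.54971355]
0.07 [280.78985518 421.27523759] [280.87184681 454.24927608]
[0.039, -0.035, 0.057] [332.26833076 268.11770174]
[-0.039, -0.035, 0.057] [227.76565019 268.00224376]
[0.039, -0.055, 0.057] [330.86600469 291.20798753]
[-0.039, -0.055, 0.057] [229.10921989 291.09271025]
[0.065, -0.095, 0] [346.82370437 293.46231019]
[-0.065, -0.095, 0] [213.06762882 293.31041867]
```

View pics/w13.png

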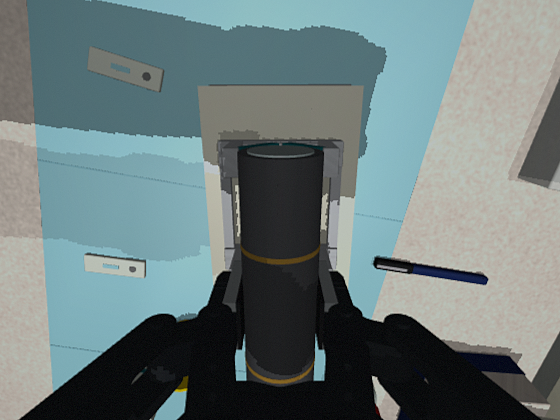

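```bash
python3 -c "
from h import *
c=cam('wrist')
o=bot.get_obs();R=Ro.from_euler('xyz',o['tcp_rot'],degrees=True)
for y in (-.06,-.065,-.07): print(y,[proj(c,o['ee_pos']+R.apply([0,y,-z])).round(1) for z in (.006,.022,.038)])
th=np.radians(10);Rr=np.array([[np.cos(th),-np.sin(th),0],[np.sin(th),np.cos(th),0],[0,0,1]])
for P in [[.039,.055,.057],[-.039,.055,.057],[.065,.095,0],[-.065,.095,0],[.065,-.095,0],[-.065,-.095,0]]: print(P,proj(c,np.array([.5859,.0224,.07])+Rr@np.array(P)))
im=cv2.imread('pics/w13.png')
cv2.imwrite('pics/w13c.png',cv2.resize(im[70:270,190:380],None,fx=4,fy=3,interpolation=cv2.INTER_CUBIC))
"
```

```text
-0.06 [array([280.6, 158.6]), array([280.7, 166.4]), array([280.8, 176.4])]
-0.065 [array([280.6, 146.6]), array([280.7, 153. ]), array([280.8, 161.3])]
-0.07 [array([280.6, 134.3]), array([280.7, 139.2]), array([280.8, 145.6])]
[0.039, 0.055, 0.057] [339.37271109 146.41957344]
[-0.039, 0.055, 0.057] [220.55804262 146.26303097]
[0.065, 0.095, 0] [363.20320582  84.12215849]
[-0.065, 0.095, 0] [196.80823508  83.8950848 ]
[0.065, -0.095, 0] [346.52785305 293.15769177]
[-0.065, -0.095, 0] [212.88107657 292.9964359 ]
```

View pics/w13c.png

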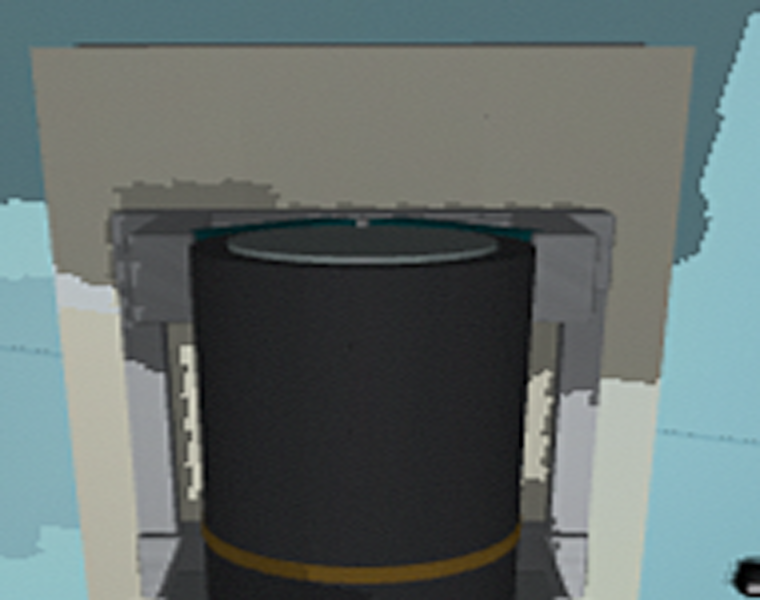

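View pics/t13.png

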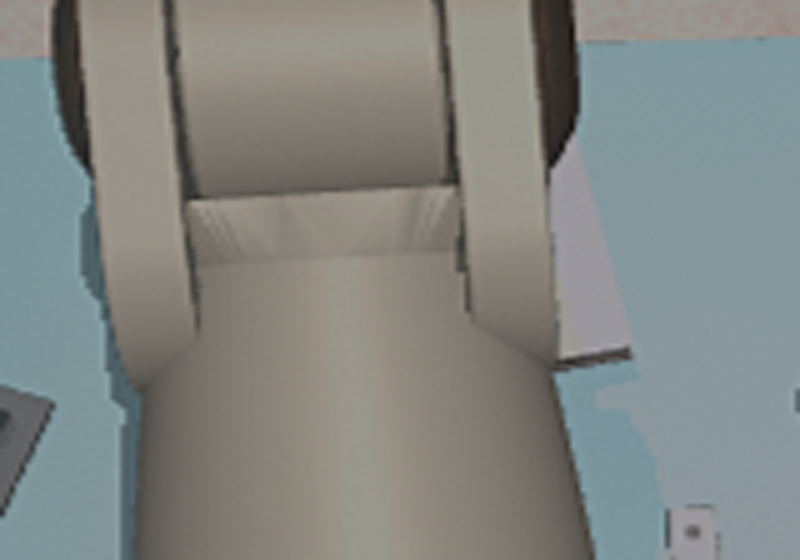

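The barrel is centred over the V to within about 0.5 mm: its midline is at x≈281 and the notch bottom at x≈280.5. The reader's edge is level, so yaw is right. Going down to just above the seat.

```bash
python3 -m creep '[[0,0.001,0.02,0,0,0,0],[0,0.001,0.05,0,0,0,0],[0,0.001,0.075,0,0,0,0],[0,0.001,0.087,0,0,0,0],[0,0.001,0.093,0,0,0,0],[0,0.001,0.093,0,0,0,0],[0,0.001,0.093,0,0,0,0],[0,0.001,0.093,0,0,0,0]]'; python3 -c "
from h import *
to([.5859,.0224,.102],10)
im=optics.camera('wrist'); cv2.imwrite('pics/w14.png',cv2.resize(im[70:270,190:380,::-1],None,fx=4,fy=3,interpolation=cv2.INTER_CUBIC))
s=optics.camera('scene');cv2.imwrite('pics/s14.png',cv2.resize(s[150:300,200:400,::-1],None,fx=4,fy=4,interpolation=cv2.INTER_CUBIC))
"
```

```text
time: 18.35
ee_pos: [0.587, 0.0219, 0.1087]
tcp_rot: [180.0, -0.1, 10.0]
wrist_force: [-0.5, -0.4, -2.1]
opening: 0.03
from [0.587  0.0219 0.1087] [ 1.7999e+02 -1.1000e-01  1.0030e+01] t 18.35 F [-0.46 -0.45 -2.1 ] open 0.03
shift [-0.001  -0.0007  0.0067] turn [ 0.0003 -0.002   0.0004]
```

View pics/w14.png

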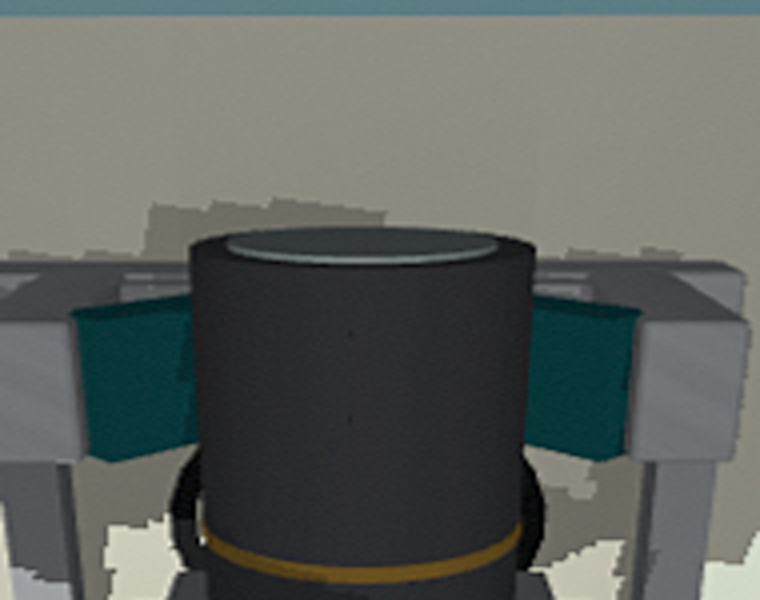

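View pics/s14.png

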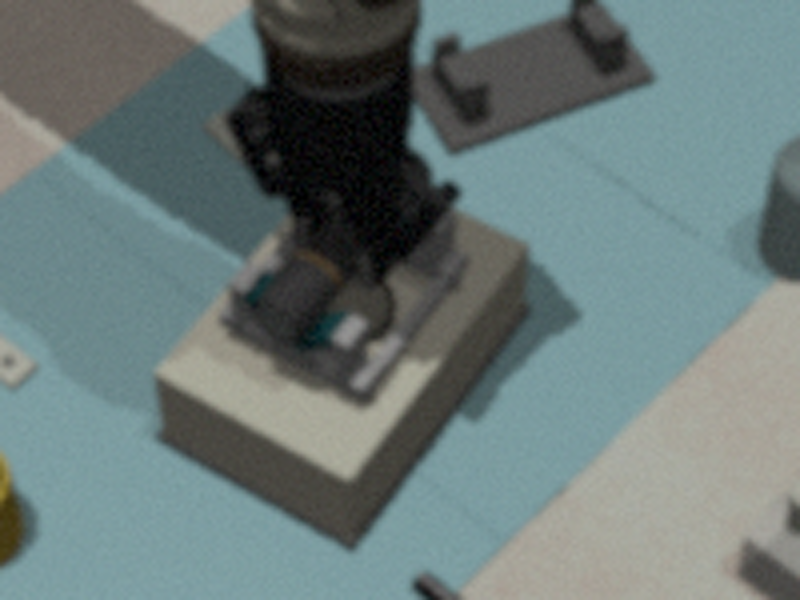

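The pads' outer edges are at crop x=75 and 638 (middle 356.5), and the barrel's middle is at 362, so it is about 0.5 mm too far in +x. I'll correct that and go down slowly, watching the forces.

```bash
python3 -m creep '[[-0.0005,0,0.001,0,0,0,0],[-0.0005,0,0.003,0,0,0,0],[-0.0005,0,0.005,0,0,0,0],[-0.0005,0,0.005,0,0,0,0],[-0.0005,0,0.005,0,0,0,0]]'; python3 -m creep '[[0,0,0.001,0,0,0,0],[0,0,0.002,0,0,0,0],[0,0,0.002,0,0,0,0]]';  python3 -c "
from h import *
o=bot.get_obs();print(o['wrist_force'],o['torque'])"
```

```text
time: 18.95
ee_pos: [0.5863, 0.0217, 0.1025]
tcp_rot: [180.0, -0.1, 10.0]
wrist_force: [2.6, 0.5, -1.3]
opening: 0.0305
time: 19.25
ee_pos: [0.5865, 0.0217, 0.1017]
tcp_rot: [180.0, -0.1, 10.0]
wrist_force: [-0.5, 0.5, 8.0]
opening: 0.0304
[-0.51595851  0.46614184  7.99207605] [-0.00694089 -0.04228799  0.09012768]
```

```bash
python3 -m creep '[[0,0,0.001,0,0,0,0],[0,0,0.002,0,0,0,0],[0,0,0.003,0,0,0,0],[0,0,0.003,0,0,0,0]]'; python3 -m creep '[[0,0,0.001,0,0,0,0],[0,0,0.002,0,0,0,0],[0,0,0.002,0,0,0,0],[0,0,0.002,0,0,0,0]]';  python3 -c "
from h import *
o=bot.get_obs();print(o['ee_pos'],o['wrist_force'],o['torque'])
im=optics.camera('wrist'); cv2.imwrite('pics/w15.png',cv2.resize(im[70:270,190:380,::-1],None,fx=4,fy=3,interpolation=cv2.INTER_CUBIC))
o=bot.get_obs();print(o['ee_pos'],o['wrist_force'],o['torque'])
s=optics.camera('scene');cv2.imwrite('pics/s15.png',cv2.resize(s[150:300,200:400,::-1],None,fx=4,fy=4,interpolation=cv2.INTER_CUBIC))
o=bot.get_obs();print(o['ee_pos'],o['wrist_force'],o['torque'])
"
```

```text
time: 19.65
ee_pos: [0.5865, 0.0217, 0.0991]
tcp_rot: [180.0, -0.2, 10.0]
wrist_force: [0.1, 0.1, 11.5]
opening: 0.0307
time: 20.05
ee_pos: [0.5866, 0.0217, 0.0975]
tcp_rot: [180.0, -0.2, 10.0]
wrist_force: [-0.4, -0.5, 13.9]
opening: 0.0306
[0.58658847 0.02170668 0.09754479] [-0.42056317 -0.49253504 13.89474052] [-0.01954227  0.32892277  0.17799818]
[0.58658909 0.02173439 0.09753621] [-0.78527088 -0.36578187 12.71718116] [-0.01917909  0.28690831  0.21336217]
[0.58659094 0.02173056 0.09755082] [-1.07791116 -0.45394009 13.05220231] [0.01524686 0.24271206 0.20517522]
```

View pics/w15.png

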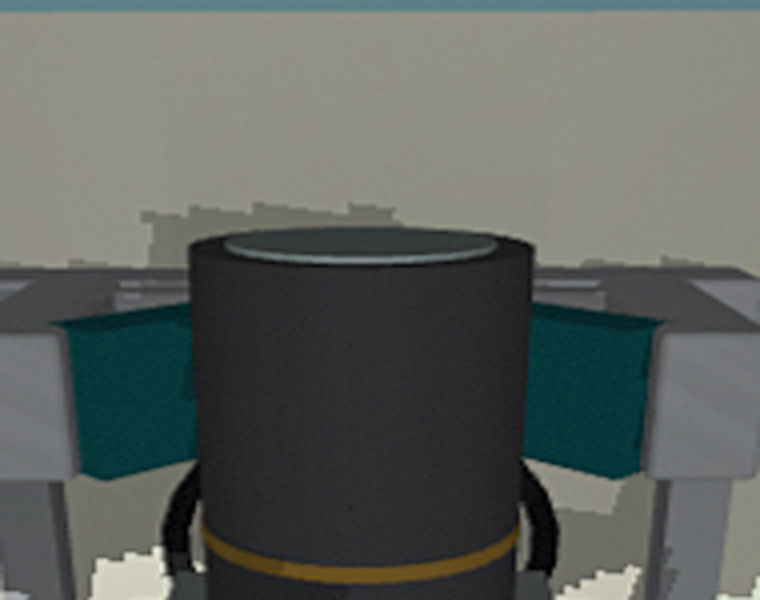

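The barrel sits symmetrically on both teal flanks, with its middle at crop x≈362 and the pads at 60 and 660. The force is about 13 N and the carriage about 4.5 mm down. There is a small moment about the barrel's axis and a tilt of −0.2°, so I'll take out the tilt and go a bit deeper.

```bash
python3 -m creep '[[0,0,0.0005,0,-0.001,0,0],[0,0,0.001,0,-0.003,0,0],[0,0,0.0015,0,-0.003,0,0],[0,0,0.0015,0,-0.003,0,0],[0,0,0.0015,0,-0.003,0,0]]';  python3 -c "
from h import *
for i in range(4):
  o=bot.get_obs();print(o['ee_pos'].round(4),o['tcp_rot'].round(2),o['wrist_force'].round(2),o['torque'].round(3))
  im=optics.camera(['wrist','top','scene','wrist'][i])
  cv2.imwrite(f'pics/f{i}.png',im[:,:,::-1])
"
```

```text
time: 20.65
ee_pos: [0.5866, 0.0217, 0.0963]
tcp_rot: [180.0, -0.0, 10.0]
wrist_force: [-2.9, 0.3, 13.9]
opening: 0.0306
[0.5866 0.0217 0.0963] [ 1.7997e+02 -1.0000e-02  1.0040e+01] [-2.89  0.29 13.95] [-0.059  0.392  0.293]
[0.5866 0.0217 0.0963] [ 1.7997e+02 -2.0000e-02  1.0050e+01] [-1.57 -0.47 14.96] [-0.049  0.425  0.282]
[0.5866 0.0217 0.0963] [ 1.7997e+02 -1.0000e-02  1.0040e+01] [-2.49 -0.35 14.02] [-0.046  0.416  0.276]
[0.5866 0.0217 0.0963] [ 1.7997e+02 -2.0000e-02  1.0050e+01] [-1.91 -0.24 14.11] [-0.09   0.428  0.276]
```

```bash
python3 -m creep '[[-0.0002,0,0,0,0,0,0],[-0.0004,0,0.0005,0,0,0,0],[-0.0004,0,0.0005,0,0,0,0],[-0.0004,0,0.0005,0,0,0,0]]';  python3 -c "
from h import *
for i in range(4):
  o=bot.get_obs();print(o['ee_pos'].round(4),o['tcp_rot'].round(2),o['wrist_force'].round(2),o['torque'].round(3))
  im=optics.camera(['wrist','top','scene','wrist'][i])
  cv2.imwrite(f'pics/f{i}.png',im[:,:,::-1])
"
```

```text
time: 21.25
ee_pos: [0.5866, 0.0217, 0.096]
tcp_rot: [180.0, -0.1, 10.0]
wrist_force: [-1.4, -0.1, 14.6]
opening: 0.0305
[0.5866 0.0217 0.096 ] [ 1.7997e+02 -7.0000e-02  1.0050e+01] [-1.41 -0.13 14.58] [0.036 0.102 0.278]
[0.5866 0.0217 0.096 ] [ 1.7997e+02 -7.0000e-02  1.0050e+01] [-0.84  0.45 14.79] [0.052 0.139 0.281]
[0.5866 0.0217 0.096 ] [ 1.7997e+02 -7.0000e-02  1.0050e+01] [-0.52  0.26 14.37] [0.037 0.109 0.234]
[0.5866 0.0217 0.096 ] [ 1.7997e+02 -7.0000e-02  1.0040e+01] [ 0.25  0.18 15.83] [0.032 0.071 0.251]
```

View pics/f0.png

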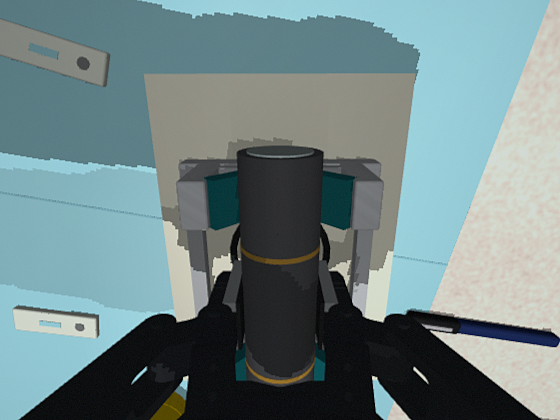

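View pics/f2.png

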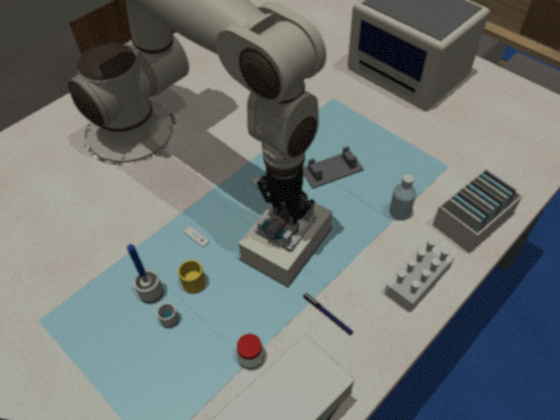

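Fx and the moment about y are now small. A yaw moment of 0.26 N m remains, so I'll relieve it with a small turn.

```bash
python3 -m creep '[[0,0,0,0,0,-0.002,0],[0,0,0,0,0,-0.004,0],[0,0,0,0,0,-0.004,0],[0,0,0,0,0,-0.004,0]]';  python3 -c "
from h import *
for i in range(4):
  o=bot.get_obs();print(o['ee_pos'].round(4),o['tcp_rot'].round(2),o['wrist_force'].round(2),o['torque'].round(3))
  im=optics.camera('wrist')
"
```

```text
time: 21.85
ee_pos: [0.5866, 0.0217, 0.096]
tcp_rot: [180.0, -0.1, 10.3]
wrist_force: [-0.0, -0.4, 13.8]
opening: 0.0302
[0.5866 0.0217 0.096 ] [ 1.7997e+02 -7.0000e-02  1.0260e+01] [-0.02 -0.45 13.76] [0.05  0.099 0.028]
[0.5867 0.0217 0.096 ] [ 1.7997e+02 -8.0000e-02  1.0260e+01] [-0.95 -0.02 14.83] [0.076 0.041 0.036]
[0.5867 0.0217 0.0961] [ 1.7997e+02 -8.0000e-02  1.0260e+01] [-0.49  0.5  14.8 ] [0.061 0.055 0.076]
[0.5866 0.0217 0.096 ] [ 1.7997e+02 -7.0000e-02  1.0260e+01] [ 0.1   0.38 14.7 ] [0.003 0.06  0.078]
```

All moments are now near zero, Fz is about 14.7 N, and the brush in the scene view stands at (130,247) as at the start. Handing in.

```bash
python3 -c "
from workcell import bot
print(bot.job_done())
o=bot.get_obs();print(o['time'],o['ee_pos'],o['wrist_force'],o['opening'])"
```

```text
the job is handed in; nothing more can be done
None
the job is handed in; nothing more can be done
```

The job is handed in at about 22 s of the 72 s, with the robot still holding the barrel pressed into the V. No verdict is reported, so what follows rests on my own checks.

- **Brush:** it went to the bottom of the well, up and down again. By calculation its lower end was about 9 mm, then 47 mm, then 8 mm above the floor. It is back in its pot, let go, and stands upright in the last scene view.
- **Barrel:** it is seated in the V with a vertical force of about 14.7 N. That puts the carriage about 5.6 mm down; the tool height says about 6.2 mm. Both are inside the 3.5–9.5 mm allowed.
- **Balance on the pads:** sideways force is under 1 N and the moments are under 0.1 N m, after I shifted 0.4 mm and turned slightly to remove a sideways load and a yaw moment. I worked out the pad loads from these and did not measure them.
- **Bystanders:** no picture after the start showed one moved or tipped; I judged this by eye only.
- **Mistakes and limits:** on the way to the barrel, one move overshot sideways by about 13 cm in free air, with no contact. I could not read the carriage depth directly.

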